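Press the cigar mould and hold it shut

TASK

Set the press's bleed valve to half open: turn its blue handle until the white tip points at the yellow mark, midway between closed and open. Only then swing the press's spring-loaded cam lever up by its red grip until the platen with the wooden mould is at its highest lift (lever upright, not tipped over past it), and finish still holding the red grip there with the gripper's fingers so the mould stays pressed. Leave the valve at half open, and leave the spray bottle, the paste pot and the wooden ring gauge standing where they are.

Things in the scene. Friction and masses are not known exactly. Their poses are not given: they have to be found in the camera images.
- press: Green press, bolted down, lever on its right (-y) side. Origin: centre of the base's underside; x away from the robot, y left, z up at zero yaw. Base 220 x 310 mm. Fixed crown beam 200 x 300 mm on 4 posts, underside 176.5, top 204 mm (nuts 215) above the bench. Cam shaft along y, axis at x = 0, z = 70 mm. Lever rod 16 mm thick at y = -168 mm; 120 mm from shaft axis to red grip's axis.
- cam_lever (a joint): Lever angle, rad, about the press's y. 0 = at rest on its stop, rod towards the press's -x (robot side), 0.171 rad above level; grows as it swings up. At 1.40 the rod is upright and the platen highest (11.6 mm lift); beyond, it sinks again (stop 2.1). A return spring swings it back to 0 if let go: 0.3 N m at rest, 0.7 at the top, plus up to 0.2 from the platen's weight (2 to 8 N at the grip).
- lever_grip: Red round grip, 22 mm diameter, 80 mm long, rolls freely on its pin, level along the press's y. Origin: its centre, 60 mm right (-y) of the rod, at y = -228 mm in the press's frame. Can be pinched from above, fingers closing along the press's x, and carried in an arc round the shaft, tool always down. Centre at rest 118 mm in front (-x) of the shaft axis, 90 mm above the bench; upright 190 mm.
- platen_top (a point): Point on the top of the aluminium platen near its right edge (x = 0, y = -140 mm in the press's frame): 114.5 mm above the bench at rest, 126 mm at the highest lift. The platen carries the wooden mould (135 x 230 x 50 mm), which then meets the crown.
- valve: Brass bleed valve of the press's damper on a dark steel foot 110 (x) x 130 (y) x 10 mm, bolted down. Origin: centre of the foot's underside, z up; pipe along y. Black dial, 96 mm diameter, top 61 mm above the bench, with white marks at the front (-x: closed) and the right (-y: open) and a yellow mark midway between them (half open).
- valve_handle (a joint): Valve handle angle, rad, about the vertical axis through the valve's origin, counter-clockwise from above. 0 = closed, white tip to the valve's -x; 0.785 = half open, tip at the yellow mark; 1.571 = open, tip to the valve's -y. Stiff (0.05 N m): stays where it is left.
- valve_pointer (a point): White pointer tip of the blue handle bar. The bar is 12 mm thick, 26 mm high and 74 mm long, centred 1 mm off the turning axis, its middle 86 mm and its top 99 mm above the bench; this point is 38 mm from the axis, 86 mm above the bench. Pinch the bar across its thickness, over the axis, from above.
- spray_bottle: White spray bottle, 72 mm diameter, 181 mm tall, loose; origin at the centre of its underside. Leave alone.
- paste_pot: White ceramic paste bowl, 68 mm diameter, 45 mm tall, loose; origin at the centre of its underside. Leave alone.
- ring_gauge: Flat light wooden ring gauge with four holes, 60 x 150 x 12 mm, loose; origin at the centre of its underside. Leave alone.
Mind the look-alikes: they are no part of the job. Leave any orange or pink look-alike of the valve alone.

How it is judged:
On the way, in this order (a step that is already met when the one before it is completed fails the run):
1. the valve is set to half open with the cam lever still down (value of joint valve_handle between 0.645 and 0.925 rad and value of joint cam_lever below 0.3 rad), for 0.3 s.
2. the cam lever is held at its highest lift by the red grip (value of joint cam_lever between 1.2 and 1.6 rad and z of platen_top in the frame of press above 0.1255 m and contact force between the fingers and lever_grip above 2 N), for 0.2 s.
At the end, for the whole second after the job is handed in: Valve at 0.785 +- 0.14 rad; cam lever at 1.40 +- 0.2 rad, at rest, platen within 0.5 mm of its highest lift; fingers pressing on the red grip with more than 2 N; bottle, pot and gauge upright (0.2 rad) and within 25 mm of their starts (all of step 2 and value of joint valve_handle between 0.645 and 0.925 rad and velocity of joint cam_lever between -0.1 and 0.1 rad/s and distance of each of spray_bottle, paste_pot, ring_gauge from where it was at the start of the episode below 0.025 m and angle between each of spray_bottle, paste_pot, ring_gauge's own z axis and vertical below 0.2 rad); the arm keeps its last pose, push and grip.
It fails at once if the platen is raised while the valve is not at half open (value of joint cam_lever above 0.4 rad and (value of joint valve_handle below 0.6 rad or value of joint valve_handle above 0.97 rad)).
It fails at once if the lever is driven well past the top (value of joint cam_lever above 1.85 rad).
It fails at once if a bystander is pushed away or tipped (distance of any of spray_bottle, paste_pot, ring_gauge from where it was at the start of the episode above 0.025 m or angle between any of spray_bottle, paste_pot, ring_gauge's own z axis and vertical above 0.2 rad).
It also fails if it takes over 45 s, if anything falls off the work surface, if the arm or the gripper's body presses on something with over 40 N, if the wrist force passes 120 N, or if a joint passes its speed limit or range.

ROBOT

A 6-joint arm with a two-finger parallel gripper is mounted at the origin on the work surface. World frame = base frame: x ahead of the robot, y to its left, z up, the work surface at z = 0. Lengths are in m, angles in rad, forces in N, time in s.
With the tool pointing down it reaches from about 0.3 to 0.75 m from the base axis. Payload 8.5 kg.
Tool frame: the origin (TCP) lies at the very end of the fingers, on their centre line; the grasp point (between the pads) lies 19 mm behind it; z points along the fingers, y is the direction in which the jaws open and shut (so a half turn about z gives the same grasp; the last joint's range is limited). The gripper opens to 88 mm and grips with 3 to 60 N. Pads are 18 mm wide; open, the fingers measure 123 mm over their backs; the gripper's body (75 mm by 187 mm) begins 45 mm behind the grasp point.
Start: joints at [-1.346, 0.381, 1.297, -0, 1.464, -0.215], TCP at [0.234, -0.498, 0.239] pointing down, gripper open.
Joint ranges: [-3.11, 3.11], [-0.89, 2.33], [0.22, 2.48], [-1.42, 4.56], [0.17, 2.85], [-2.88, 2.88]. Speed limits (rad/s): [2.39, 2.39, 3.14, 3.14, 3.14, 3.14].

INTERFACE

Orientations are given as a unit quaternion [x, y, z, w].
In Python, from plant import robot, vision gives the robot as it stands.
- The arm moves only by the tool step_arm, never from a script. Its arguments are lists of equal length, an entry for each row: "translation": the shift along the tool's x, y, z in cm, a list of three; "delta_rot": the turn, a rotation vector about the tool's x, y, z in degrees, a list of three; "grip": the finger opening in cm, from 0 to 8.81. A call has 1 to 10 rows; each row is the pose to reach, as a shift and turn from the pose measured when the call began, along the tool's axes at that moment; what a row does not reach only later rows make up. A row lasts 1/12 s, in which the tool goes at most 41.7 mm and 7.16 degrees, less where a joint would pass 70% of its speed; a pose out of reach is approached as far as the arm can. A call with a gripper value outside its range is refused whole. The fingers move at their own pace and stop on an object; "squeeze" is the grip in N (left out, the last holds). Time passes only in rows, so rows that repeat a pose let the fingers close. It gives the time, the measured TCP pose, the force and the opening at its end, in the units of the state.
- robot.get_state(): the state, without advancing time (a new reading comes with each control period).
- vision.snapshot(name): name is "scene" or "top" or "wrist"; returns a dict with "frame" (384x512x3 uint8, red, green, blue), "range_z" (384x512 float32, m along the optical axis (not along the pixel's ray), 0 where there is no reading), "vertical_fov" (degrees; the focal length in pixels is half the picture's height over the tangent of half this angle, whatever the lens; pixels are square), "cx", "cy" (the principal point, pixels), "T" (4x4, takes a point from camera to world coordinates). Camera axes: x right, y down, z forward; pixel columns grow to the right and rows downward; lengths in m; the calibration is good to about 2 mm. A picture is of the moment at which its call begins.
- robot.finish_job(): hands the job in, once; it reports no verdict.
The state is a dict: "clock": time; "q": joint angles; "qvel": joint speeds; "tau": joint torques, N m; "position": TCP position; "tool_rot": TCP orientation; "wrist_force": force on the tool from outside, world axes, zero at the start; "ft_torque": the same for the moment, N m; "opening": finger opening in m.
Only numpy, scipy, OpenCV 4.12 (cv2) and the standard library are available. Lean on these libraries where they do the work, as an engineer would, in place of code of your own. Each camera call takes 0.05 s, during which the arm holds its last target.

## Working session

There is one attempt and no reset: what is moved stays moved. The work goes in short steps, Python scripts to look and compute and a tool call to move; the robot and the scene stay as the last step left them, time stands still between calls to the robot, and variables do not carry over. Pictures are saved under pics/ and viewed, and the job is handed in when it is done.

Besides the shell and the picture viewer there is one more tool, called after "Request:" in YAML: its name, and indented under it one key for each argument. step_arm: Moves the arm, as the interface text tells. Its arguments: {"type":"object","properties":{"translation":{"type":"array","items":{"type":"array","items":{"type":"number"}}},"delta_rot":{"type":"array","items":{"type":"array","items":{"type":"number"}}},"grip":{"type":"array","items":{"type":"number"}},"squeeze":{"type":"number"}},"required":["translation","delta_rot","grip"]}

```bash
ls; mkdir -p pics; cat > h.py <<'E'
import numpy as np, cv2, pickle
from plant import robot, vision
def snap(name,tag):
    s=vision.snapshot(name)
    pickle.dump(s,open(f'pics/{tag}.pkl','wb'))
    cv2.imwrite(f'pics/{tag}.png',cv2.cvtColor(s['frame'],cv2.COLOR_RGB2BGR))
    return s
def cloud(s):
    z=s['range_z'].astype(float);h,w=z.shape
    f=h/2/np.tan(np.radians(s['vertical_fov'])/2)
    v,u=np.mgrid[:h,:w]
    P=np.stack([(u-s['cx'])*z/f,(v-s['cy'])*z/f,z],-1)
    return P@s['T'][:3,:3].T+s['T'][:3,3]
def load(tag): return pickle.load(open(f'pics/{tag}.pkl','rb'))
E
python3 - <<'E'
from h import *
for n in('scene','top','wrist'):
    s=snap(n,n+'0'); print(n,s['vertical_fov'],s['cx'],s['cy'],s['T'].round(3).tolist())
print(robot.get_state())
E
```

```text
pics
scene 55.980307262654485 248.570843216772 191.635141361037 [[0.874, 0.32, -0.366, 0.956], [0.486, -0.553, 0.677, -0.891], [0.014, -0.769, -0.639, 0.868], [0.0, 0.0, 0.0, 1.0]]
top 49.758277613613764 256.063210532895 193.15279176892986 [[0.017, -0.998, 0.058, 0.472], [-1.0, -0.018, -0.013, -0.068], [0.014, -0.058, -0.998, 1.326], [0.0, 0.0, 0.0, 1.0]]
wrist 69.50946500133959 255.31455491103202 189.64447473874512 [[0.426, -0.87, -0.247, 0.298], [-0.905, -0.41, -0.116, -0.469], [-0.001, 0.272, -0.962, 0.385], [0.0, 0.0, 0.0, 1.0]]
{'clock': 0.15, 'q': array([-1.34630097e+00,  3.81087763e-01,  1.29798481e+00, -1.73554563e-05,
        1.46363020e+00, -2.15298018e-01]), 'qvel': array([ 0.00015671, -0.00083298, -0.00332094, -0.00185839, -0.00021002,
       -0.00159981]), 'tau': array([ 2.55056053e-03, -4.38079906e+01, -2.24616766e+01,  7.13619101e-02,
        3.43659986e-02, -9.10387507e-05]), 'position': array([ 0.23411378, -0.49746726,  0.23828898]), 'tool_rot': array([ 9.75919636e-01,  2.18129676e-01, -1.11798650e-05, -5.55014210e-04]), 'wrist_force': array([ 0.95619391, -0.10559388,  0.94661127]), 'ft_torque': array([0.02573482, 0.06200991, 0.04691563]), 'opening': 0.08788376400434637}
```

View pics/scene0.png

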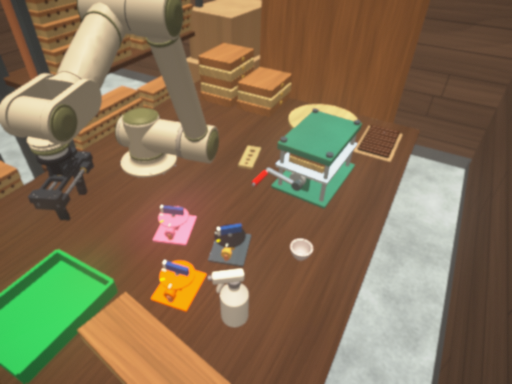

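View pics/top0.png

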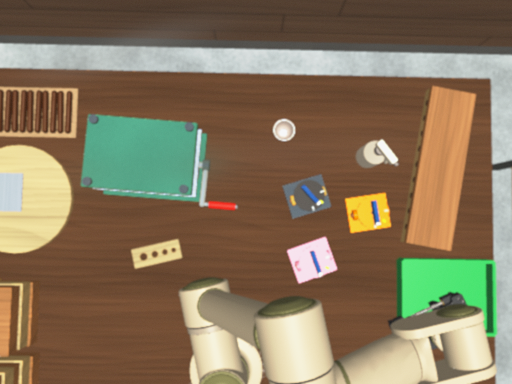

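View pics/wrist0.png

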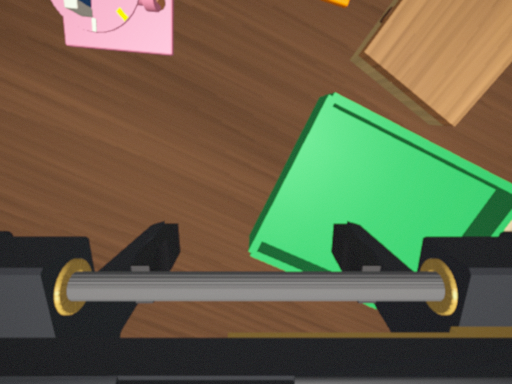

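The top view shows the real dark-foot valve at about (307,196), with orange (368,213) and pink (312,260) look-alikes. The press is at (145,155), with its red grip at (219,206), and the pot, bottle and gauge are at (284,130), (372,153) and (157,253). Next I'll measure positions.

```bash
cat > m.py <<'E'
from h import *
s=load('top0');P=cloud(s);im=s['frame'];hsv=cv2.cvtColor(im,cv2.COLOR_RGB2HSV)
for (a,b) in [((307,196),(0,0)),((219,206),(0,0)),((145,155),(0,0)),((284,130),0),((372,153),0),((157,253),0)]:
    print(a,P[a[1],a[0]].round(4))
# red grip
m=((hsv[...,0]<8)|(hsv[...,0]>172))&(hsv[...,1]>180)&(hsv[...,2]>120)
m[:,:195]=0;m[:190]=0;m[215:]=0;m[:,245:]=0
Q=P[m&(P[...,2]>.06)];print('red',len(Q),Q.mean(0).round(4),Q.min(0).round(4),Q.max(0).round(4))
r=cv2.minAreaRect(Q[:,:2].astype(np.float32)*1000);print(r)
# crown
z=P[...,2];m=np.zeros(z.shape,bool);m[105:205,75:215]=1
c=m&(abs(z-.204)<.006);Q=P[c];print('crown',len(Q),np.median(Q[:,2]),cv2.minAreaRect(Q[:,:2].astype(np.float32)*1000))
# valve
m=np.zeros(z.shape,bool);m[170:222,278:335]=1
Q=P[m&(hsv[...,2]<110)&(hsv[...,1]<110)&(z<.025)];print('foot',len(Q),cv2.minAreaRect(Q[:,:2].astype(np.float32)*1000))
b=m&(hsv[...,0]>105)&(hsv[...,0]<130)&(hsv[...,1]>130)&(z>.08);Q=P[b];print('bar',len(Q),Q.mean(0),cv2.minAreaRect(Q[:,:2].astype(np.float32)*1000))
for n,(x0,x1,y0,y1) in dict(valve=(270,345,165,230),press=(70,245,105,220)).items():
    cv2.imwrite(f'pics/c_{n}.png',cv2.resize(cv2.cvtColor(im[y0:y1,x0:x1],cv2.COLOR_RGB2BGR),None,fx=8 if n=='valve' else 4,fy=8 if n=='valve' else 4,interpolation=cv2.INTER_CUBIC))
s=load('scene0');im=s['frame']
cv2.imwrite('pics/c_sv.png',cv2.resize(cv2.cvtColor(im[210:275,195:265],cv2.COLOR_RGB2BGR),None,fx=8,fy=8,interpolation=cv2.INTER_CUBIC))
E
python3 m.py
```

```text
(307, 196) [ 0.54   -0.2397  0.0656]
(219, 206) [0.5039 0.0255 0.0994]
(145, 155) [0.6355 0.2202 0.2093]
(284, 130) [ 0.755  -0.1713  0.0063]
(372, 153) [ 0.667  -0.422   0.1226]
(157, 253) [0.3541 0.2257 0.0016]
red 187 [0.5051 0.0176 0.1126] [ 0.4722 -0.0679  0.0885] [0.5186 0.056  1.3261]
((500.31622314453125, -7.329681396484375), (130.04441833496094, 30.74291229248047), 78.3749771118164)
crown 7639 0.20538899576295977 ((638.1751708984375, 237.68923950195312), (301.4479675292969, 200.45530700683594), 86.41573333740234)
foot 161 ((543.7085571289062, -246.92611694335938), (116.47784423828125, 137.84368896484375), 17.909461975097656)
bar 86 [ 0.54485753 -0.24029695  0.11336046] ((525.0191040039062, -160.40982055664062), (54.619815826416016, 205.93919372558594), 14.895613670349121)
```

View pics/c_valve.png

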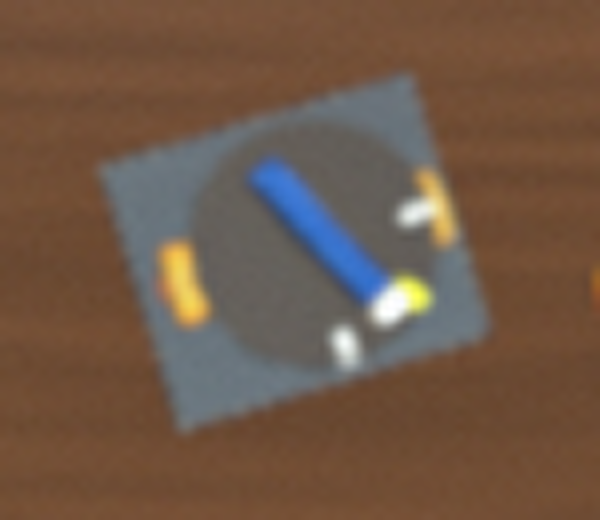

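View pics/c_press.png

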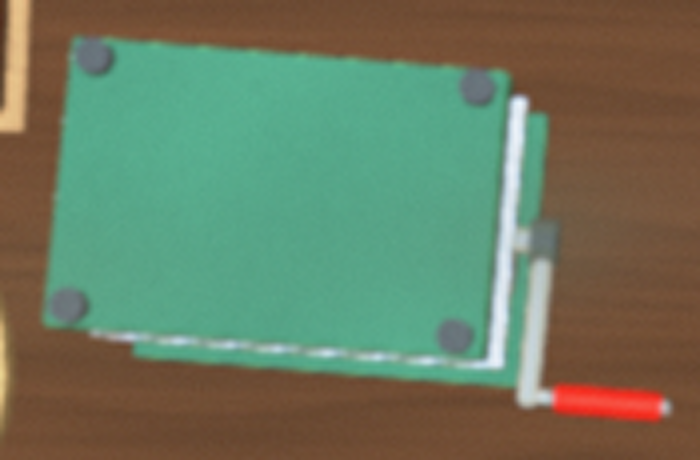

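View pics/c_sv.png

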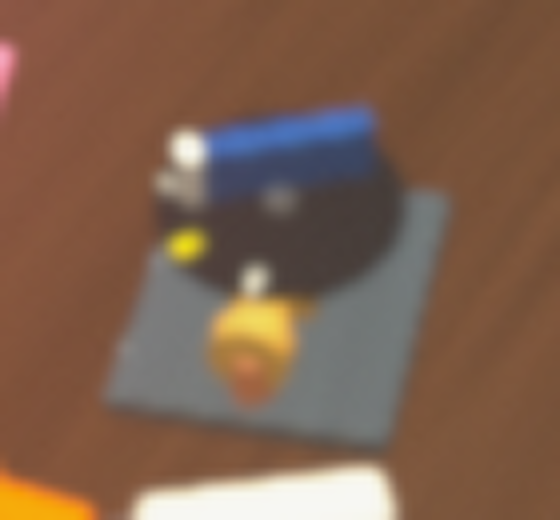

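The valve crop shows foot corners at (100,165), (412,72), (492,335) and (182,430). The blue bar runs from (265,170) to its white tip at (390,303), and the yellow mark is at (412,295). The press crop shows the grip from (555,398) to (662,407).

```bash
cat >> h.py <<'E'
def ray(s,pts,z):
    pts=np.atleast_2d(np.array(pts,float));f=s['frame'].shape[0]/2/np.tan(np.radians(s['vertical_fov'])/2)
    d=np.c_[(pts[:,0]-s['cx'])/f,(pts[:,1]-s['cy'])/f,np.ones(len(pts))]@s['T'][:3,:3].T
    o=s['T'][:3,3];return o+d*((z-o[2])/d[:,2])[:,None]
def crop(pts,x0,y0,k): return (np.array(pts,float)+.5)/k-.5+[x0,y0]
def ang(a,b): return np.degrees(np.arctan2(*(b-a)[1::-1]))
E
cat > m2.py <<'E'
from h import *
s=load('top0')
F=ray(s,crop([(100,165),(412,72),(492,335),(182,430)],270,165,8),.01)
print('foot centre',F.mean(0),'edges',[np.linalg.norm(F[i]-F[(i+1)%4]).round(4) for i in range(4)])
print('x dirs',ang(F[3],F[0]),ang(F[2],F[1]),'-y dirs',ang(F[0],F[1])+90,ang(F[3],F[2])+90)
B=ray(s,crop([(265,170),(390,303)],270,165,8),.099);print('bar mid',B.mean(0),'dir',ang(B[0],B[1]),np.linalg.norm(B[0]-B[1]))
M=ray(s,crop([(345,348),(412,295),(415,212)],270,165,8),.061);print('marks dirs from foot c',[ang(F.mean(0),m) for m in M], M)
C=ray(s,crop([(72,38),(510,72),(487,358),(43,325)],70,105,4),.204)
print('crown',C.mean(0),[np.linalg.norm(C[i]-C[(i+1)%4]).round(4) for i in range(4)],ang(C[3],C[0]),ang(C[2],C[1]),ang(C[0],C[1])+90,ang(C[3],C[2])+90)
G=ray(s,crop([(555,398),(662,407)],70,105,4),.09);print('grip',G,G.mean(0),ang(G[0],G[1])+90,np.linalg.norm(G[0]-G[1]))
S=ray(s,crop([(543,240)],70,105,4),.078);print('hub',S)
yaw=np.radians(ang(C[0],C[1])+90);
c=C.mean(0)[:2];R=np.array([[np.cos(yaw),-np.sin(yaw)],[np.sin(yaw),np.cos(yaw)]])
print('pred grip',c+R@[-.118,-.228],'hub',c+R@[0,-.168])
E
python3 m2.py
```

```text
foot centre [ 0.54350561 -0.24610796  0.01      ] edges [np.float64(0.1305), np.float64(0.1096), np.float64(0.1295), np.float64(0.1103)]
x dirs 17.96803401790796 17.39966150667659 -y dirs 17.656579891959012 17.951163654356463
bar mid [ 0.5439895  -0.24547563  0.099     ] dir -135.98907682007848 0.06768689454439668
marks dirs from foot c [np.float64(-163.2593937494841), np.float64(-117.06068596872198), np.float64(-71.70165087342465)] [[ 0.50359126 -0.25811368  0.061     ]
 [ 0.5243352  -0.2836337   0.061     ]
 [ 0.55621051 -0.28452775  0.061     ]]
crown [0.63866372 0.23738344 0.204     ] [np.float64(0.2994), np.float64(0.1965), np.float64(0.3003), np.float64(0.197)] -3.335777399324833 -3.074064846150012 -3.3249104690374196 -3.228924059514682
grip [[ 0.50912435  0.0579399   0.09      ]
 [ 0.50382476 -0.02189308  0.09      ]] [0.50647455 0.01802341 0.09      ] -3.797918406122008 0.08000868040696149
hub [[0.62887546 0.07109461 0.078     ]]
pred grip [0.50763879 0.01661101] hub [0.62892005 0.06966624]
```

```bash
cat >> h.py <<'E'
from scipy.spatial.transform import Rotation as Ro
def go(p,jaw):
    """delta in tool axes (cm, deg) to world TCP p with tool down, jaw (tool y) at angle jaw deg (mod 180)"""
    st=robot.get_state();R=Ro.from_quat(st['tool_rot'])
    best=None
    for k in(0,180):
        j=np.radians(jaw+k);y=np.array([np.cos(j),np.sin(j),0]);z=np.array([0,0,-1.]);x=np.cross(y,z)
        T=Ro.from_matrix(np.c_[x,y,z]);d=(R.inv()*T).as_rotvec(degrees=True)
        if best is None or np.linalg.norm(d)<np.linalg.norm(best):best=d
    y=R.as_matrix()[:,1]
    print('t',st['clock'],'pos',st['position'].round(4),'jaw',np.degrees(np.arctan2(y[1],y[0])).round(2),'F',st['wrist_force'].round(2),'open',round(st['opening'],4),'q',st['q'].round(2))
    print('  -> cm',(R.inv().apply(np.array(p)-st['position'])*100).round(2),'deg',best.round(2))
E
python3 -c "
from h import *
go((.5438,-.246,.18),-46)
"
```

```text
t 0.15 pos [ 0.2341 -0.4975  0.2383] jaw -64.8 F [ 0.96 -0.11  0.95] open 0.0879 q [-1.35  0.38  1.3  -0.    1.46 -0.22]
  -> cm [38.73 -9.56  5.85] deg [ -0.06  -0.02 -18.8 ]
```

Request:
step_arm:
  translation:
    - [4,-1,0]
    - [8,-2,0]
    - [12,-3,0]
    - [16,-4,1]
    - [20,-5,2]
    - [24,-6,3]
    - [28,-7,4]
    - [32,-8,5]
    - [36,-9,5.8]
    - [38.7,-9.6,5.8]
  delta_rot:
    - [0,0,-2]
    - [0,0,-4]
    - [0,0,-6]
    - [0,0,-8]
    - [0,0,-10]
    - [0,0,-12]
    - [0,0,-14]
    - [0,0,-16]
    - [0,0,-18.8]
    - [0,0,-18.8]
  grip: [5,5,5,5,5,5,5,5,5,5]
  squeeze: 30

```text
clock: 0.98
position: [0.5447, -0.243, 0.1786]
tool_rot: [0.926, 0.376, -0.001, -0.002]
wrist_force: [0.3, 0.0, -0.1]
opening: 0.0499
```

```bash
python3 -c "
from h import *
snap('wrist','w1'); snap('top','t1')
go((.5438,-.246,.074),-46)
"
```

```text
t 1.0833 pos [ 0.5459 -0.2424  0.1794] jaw -45.71 F [-0.56 -0.85  0.26] open 0.05 q [-0.62  0.51  1.26  0.    1.38  0.18]
  -> cm [-0.41  0.13 10.54] deg [-0.13 -0.06  0.29]
```

View pics/w1.png

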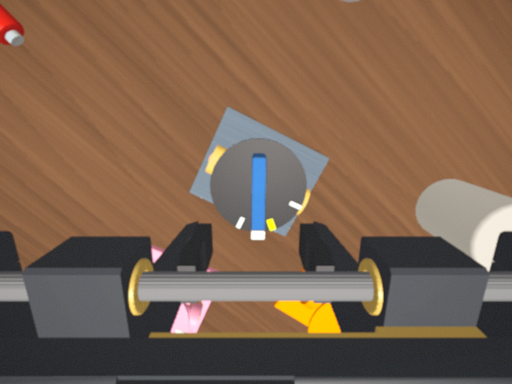

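The wrist view shows the bar from (259,155) to its white tip at (258,235). It lies square to the jaws and centred between them. I'll check its position from this view as well.

```bash
python3 -c "
from h import *
s=load('w1')
B=ray(s,[(259.5,155),(258.5,238)],.099);print(B,B.mean(0),ang(B[0],B[1]),np.linalg.norm(B[0]-B[1]))
F=ray(s,[(229,108),(328,158),(287,236),(191,191)],.01);print(F.mean(0))
"
```

```text
[[ 0.57242988 -0.22152353  0.099     ]
 [ 0.51862895 -0.27311802  0.099     ]] [ 0.54552941 -0.24732078  0.099     ] -136.19930954174953 0.07454214566997727
[ 0.5460075 -0.2482108  0.01     ]
```

Request:
step_arm:
  translation:
    - [-0.4,0.1,3]
    - [-0.4,0.1,6]
    - [-0.4,0.1,6]
    - [-0.4,0.1,6]
  delta_rot:
    - [0,0,0.3]
    - [0,0,0.3]
    - [0,0,0.3]
    - [0,0,0.3]
  grip: [5,5,5,5]

```text
clock: 1.42
position: [0.543, -0.246, 0.1189]
tool_rot: [0.927, 0.374, -0.001, -0.002]
wrist_force: [0.1, -0.7, 0.6]
opening: 0.0501
```

```bash
python3 -c "
from h import *
go((.5438,-.246,.074),-46)
"
```

```text
t 1.4167 pos [ 0.543  -0.246   0.1189] jaw -46.05 F [ 0.14 -0.67  0.55] open 0.0501 q [-0.62  0.57  1.34  0.    1.24  0.18]
  -> cm [0.06 0.08 4.49] deg [-0.29 -0.03 -0.05]
```

Request:
step_arm:
  translation:
    - [0.05,0.15,1.5]
    - [0.05,0.15,3]
    - [0.05,0.15,4.5]
    - [0.05,0.15,4.5]
    - [0.05,0.15,4.5]
    - [0.05,0.15,4.5]
    - [0.05,0.15,4.5]
    - [0.05,0.15,4.5]
    - [0.05,0.15,4.5]
    - [0.05,0.15,4.5]
  delta_rot:
    - [0,0,0]
    - [0,0,0]
    - [0,0,0]
    - [0,0,0]
    - [0,0,0]
    - [0,0,0]
    - [0,0,0]
    - [0,0,0]
    - [0,0,0]
    - [0,0,0]
  grip: [5,5,5,5,2,0.8,0.8,0.8,0.8,0.8]
  squeeze: 30

```text
clock: 2.25
position: [0.5442, -0.2465, 0.0743]
tool_rot: [0.927, 0.374, -0.001, -0.002]
wrist_force: [-7.6, 7.6, 4.1]
opening: 0.0123
```

```bash
python3 -c "
from h import *
go((.5445,-.247,.074),-27.3)
"
```

```text
t 2.25 pos [ 0.5442 -0.2465  0.0743] jaw -46.05 F [-7.61  7.6   4.15] open 0.0123 q [-0.62  0.62  1.39  0.    1.14  0.18]
  -> cm [-0.01  0.05  0.03] deg [ -0.27  -0.08 -18.75]
```

Request:
step_arm:
  translation:
    - [0,-0.1,0]
    - [0,-0.1,0]
    - [0,-0.1,0]
    - [0,-0.1,0]
    - [0,-0.1,0]
    - [0,-0.1,0]
    - [0,-0.1,0]
    - [0,-0.1,0]
  delta_rot:
    - [0,0,-3]
    - [0,0,-6]
    - [0,0,-9]
    - [0,0,-12]
    - [0,0,-15]
    - [0,0,-18.8]
    - [0,0,-18.8]
    - [0,0,-18.8]
  grip: [0.8,0.8,0.8,0.8,0.8,0.8,0.8,0.8]

```text
clock: 2.92
position: [0.5443, -0.2466, 0.0744]
tool_rot: [0.854, 0.521, 0.0, -0.001]
wrist_force: [3.9, -3.0, -3.4]
opening: 0.0119
```

```bash
python3 -c "
from h import *
go((.5445,-.247,.074),-27.3)
"
```

```text
t 2.9167 pos [ 0.5443 -0.2466  0.0744] jaw -27.24 F [ 3.85 -3.03 -3.41] open 0.0119 q [-0.62  0.62  1.39  0.    1.13 -0.15]
  -> cm [-0.03  0.03  0.04] deg [-0.11 -0.09  0.06]
```

Now I'll open the gripper and rise, then look at the valve.

Request:
step_arm:
  translation:
    - [0,0,0]
    - [0,0,0]
    - [0,0,0]
    - [0,0,0]
    - [0,0,-3]
    - [0,0,-6]
    - [0,0,-9]
    - [0,0,-11]
    - [0,0,-11]
    - [0,0,-11]
  delta_rot:
    - [0,0,0]
    - [0,0,0]
    - [0,0,0]
    - [0,0,0]
    - [0,0,0]
    - [0,0,0]
    - [0,0,0]
    - [0,0,0]
    - [0,0,0]
    - [0,0,0]
  grip: [4,5,5,5,5,5,5,5,5,5]

```text
clock: 3.75
position: [0.5445, -0.2468, 0.1849]
tool_rot: [0.854, 0.521, 0.0, -0.001]
wrist_force: [0.2, -0.1, -1.2]
opening: 0.0499
```

```bash
python3 -c "
from h import *
s=snap('wrist','w2')
go((.507,-.0,.18),0)
im=s['frame'];print(im.shape)
cv2.imwrite('pics/w2c.png',cv2.resize(cv2.cvtColor(im[90:260,170:350],cv2.COLOR_RGB2BGR),None,fx=4,fy=3.5))
"
```

```text
t 3.8 pos [ 0.5441 -0.2465  0.1836] jaw -27.24 F [-0.79  0.15 -0.22] open 0.0499 q [-0.62  0.51  1.25  0.    1.39 -0.15]
  -> cm [ 20.22 -14.58   0.44] deg [ -0.15  -0.14 -27.24]
(384, 512, 3)
```

View pics/w2.png

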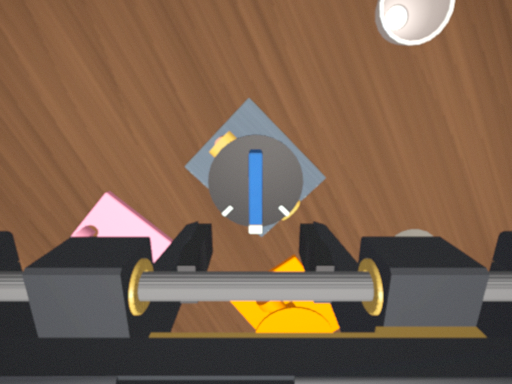

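View pics/w2c.png

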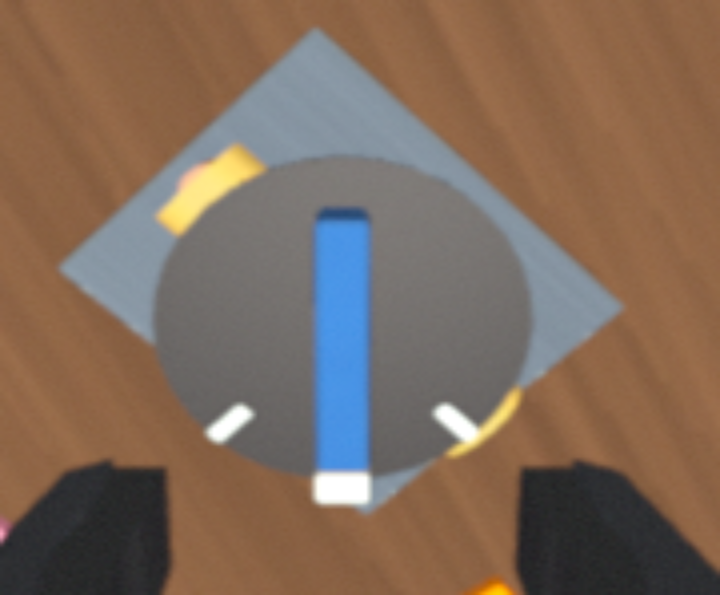

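The wrist crop shows the two white marks at (230,423) and (456,423), symmetric about the bar at x=342, and the tip covering the yellow mark. The valve is at half open. Next I'll move above the red grip.

```bash
python3 -c "
from h import *
go((.507,.0173,.18),-3.25)
"
```

```text
t 3.8 pos [ 0.5441 -0.2465  0.1836] jaw -27.24 F [-0.79  0.15 -0.22] open 0.0499 q [-0.62  0.51  1.25  0.    1.39 -0.15]
  -> cm [ 21.76 -15.37   0.45] deg [ -0.15  -0.14 -23.99]
```

Request:
step_arm:
  translation:
    - [3,-2.1,0]
    - [6,-4.2,0]
    - [9,-6.4,0]
    - [12,-8.5,0]
    - [15,-10.6,0]
    - [18,-12.7,0]
    - [21.8,-15.4,0]
    - [21.8,-15.4,0]
    - [21.8,-15.4,0]
  delta_rot:
    - [0,0,-4]
    - [0,0,-8]
    - [0,0,-12]
    - [0,0,-16]
    - [0,0,-20]
    - [0,0,-24]
    - [0,0,-24]
    - [0,0,-24]
    - [0,0,-24]
  grip: [5,5,5,5,5,5,5,5,5]

```text
clock: 4.55
position: [0.5059, 0.0198, 0.1832]
tool_rot: [0.726, 0.688, -0.001, -0.003]
wrist_force: [-0.2, -0.5, 0.2]
opening: 0.05
```

```bash
python3 -c "
from h import *
s=snap('wrist','w3')
go((.507,.0173,.071),-3.25)
"
```

```text
t 4.6 pos [0.5065 0.0182 0.1834] jaw -3.14 F [ 0.69 -0.29  0.33] open 0.0503 q [-0.2   0.36  1.51  0.    1.28 -0.14]
  -> cm [-0.12  0.11 11.24] deg [-0.24 -0.16  0.11]
```

View pics/w3.png

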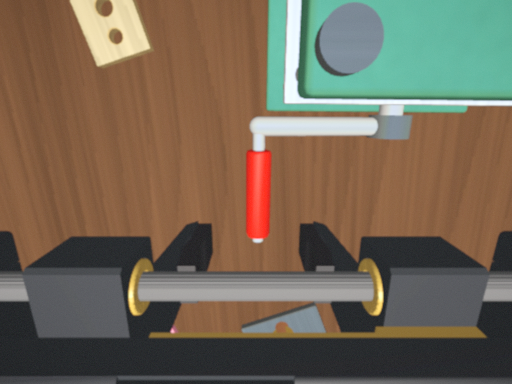

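The wrist view shows the red grip from (258,152) to (258,237), centred between the jaws and aligned with them.

```bash
python3 -c "
from h import *
s=load('w3')
G=ray(s,[(258.5,152),(258,237)],.095);print(G,G.mean(0),ang(G[0],G[1])+90)
H=ray(s,[(393,127)],.08);print(H)
"
```

```text
[[ 0.51022998  0.05559793  0.095     ]
 [ 0.50587624 -0.02315544  0.095     ]] [0.50805311 0.01622124 0.095     ] -3.1642671175321198
[[0.62970862 0.06937036 0.08      ]]
```

Request:
step_arm:
  translation:
    - [0,0.1,3]
    - [0,0.1,6]
    - [0,0.1,8]
    - [0,0.1,10]
    - [0,0.1,11.2]
    - [0,0.1,11.2]
    - [0,0.1,11.2]
  delta_rot:
    - [0,0,0.1]
    - [0,0,0.1]
    - [0,0,0.1]
    - [0,0,0.1]
    - [0,0,0.1]
    - [0,0,0.1]
    - [0,0,0.1]
  grip: [5,5,5,5,5,5,5]

```text
clock: 5.18
position: [0.507, 0.0173, 0.0707]
tool_rot: [0.727, 0.686, -0.001, -0.003]
wrist_force: [0.5, 1.1, 0.6]
opening: 0.05
```

Request:
step_arm:
  translation:
    - [0,0,0]
    - [0,0,0]
    - [0,0,0]
    - [0,0,0]
    - [0,0,0]
    - [0,0,0]
  delta_rot:
    - [0,0,0]
    - [0,0,0]
    - [0,0,0]
    - [0,0,0]
    - [0,0,0]
    - [0,0,0]
  grip: [2.5,1.5,1.5,1.5,1.5,1.5]
  squeeze: 40

```text
clock: 5.68
position: [0.5075, 0.0172, 0.0712]
tool_rot: [0.727, 0.686, -0.001, -0.003]
wrist_force: [2.1, -0.9, 1.4]
opening: 0.0201
```

```bash
cat > arc.py <<'E'
from h import *
import sys
sh=np.array([.6387-.228*.0567,.2374-.228*.9984,.07]);xd=np.array([.9984,-.0567,0])
st=robot.get_state();R=Ro.from_quat(st['tool_rot'])
g=st['position']-np.array([0,0,-.019])
r=g-sh;th=np.arctan2(r[2],-(r@xd))
print('t',st['clock'],'pos',st['position'].round(4),'lever est',(th-.171).round(3),'rad',np.hypot(r[2],r@xd).round(4),'F',st['wrist_force'].round(1),'open',round(st['opening'],4),'q',st['q'].round(2))
off=r-(.12*(-np.cos(th)*xd+np.array([0,0,np.sin(th)])));print('off along',off.round(4))
for q in map(float,sys.argv[1:]):
    a=q+.171;p=sh+.12*(-np.cos(a)*xd+np.array([0,0,np.sin(a)]))-[0,0,.019]
    print(q,(R.inv().apply(p-st['position'])*100).round(2))
E
python3 arc.py 0.1 0.2 0.3 0.4 0.5 0.6 0.7
```

```text
t 5.6833 pos [0.5075 0.0172 0.0712] lever est -0.002 rad 0.1203 F [ 2.1 -0.9  1.4] open 0.0201 q [-0.2   0.5   1.65  0.    0.99 -0.14]
off along [-0.0002  0.0007  0.    ]
0.1 [-0.07  0.29 -1.19]
0.2 [-0.06  0.66 -2.33]
0.3 [-0.06  1.15 -3.43]
0.4 [-0.05  1.74 -4.47]
0.5 [-0.05  2.43 -5.45]
0.6 [-0.05  3.22 -6.36]
0.7 [-0.04  4.09 -7.18]
```

Request:
step_arm:
  translation:
    - [0,0.15,-0.6]
    - [0,0.3,-1.2]
    - [0,0.5,-1.8]
    - [0,0.65,-2.3]
    - [0,0.65,-2.3]
  delta_rot:
    - [0,0,0]
    - [0,0,0]
    - [0,0,0]
    - [0,0,0]
    - [0,0,0]
  grip: [1.5,1.5,1.5,1.5,1.5]

```text
clock: 6.1
position: [0.5141, 0.0168, 0.095]
tool_rot: [0.727, 0.686, -0.001, -0.003]
wrist_force: [-2.4, -0.9, -4.8]
opening: 0.0206
```

```bash
python3 arc.py; python3 -c "
from h import *
snap('wrist','w4');s=snap('scene','s4')
im=s['frame'];cv2.imwrite('pics/s4c.png',cv2.resize(cv2.cvtColor(im[90:230,200:370],cv2.COLOR_RGB2BGR),None,fx=4,fy=4,interpolation=cv2.INTER_CUBIC))"
```

```text
t 6.1 pos [0.5141 0.0168 0.095 ] lever est 0.204 rad 0.1203 F [-2.4 -0.9 -4.8] open 0.0206 q [-0.2   0.48  1.61  0.    1.06 -0.14]
off along [-0.0002  0.0007  0.0001]
```

View pics/w4.png

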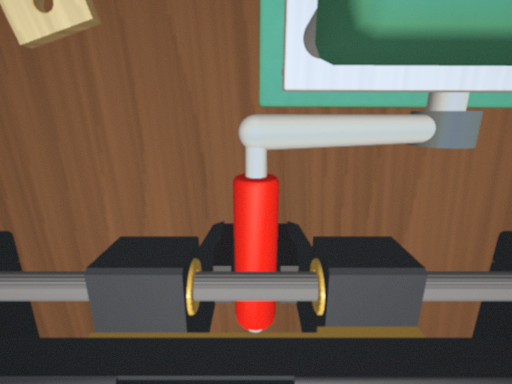

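View pics/s4c.png

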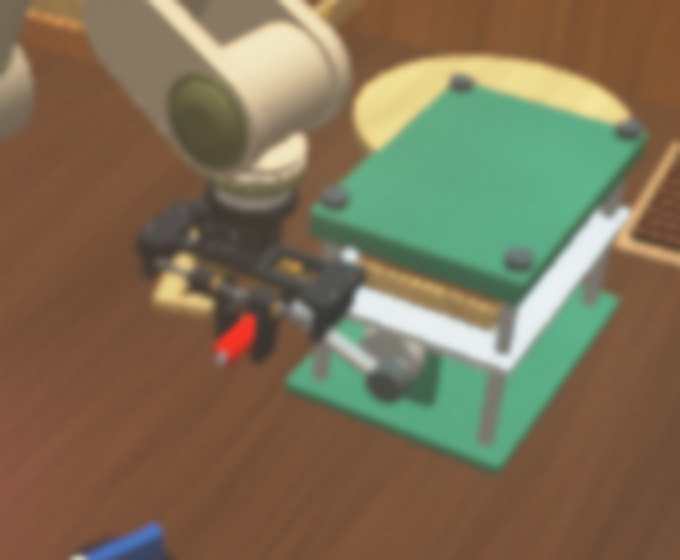

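The wrist view shows the red grip held between the fingers at (256,255), with the rod raised. The force is about 5 N, consistent with the spring. I'll continue the arc.

```bash
python3 arc.py .3 .4 .5 .6 .7 .8 .9
```

```text
t 6.2 pos [0.5137 0.0168 0.0942] lever est 0.196 rad 0.1203 F [-0.9 -0.5 -4.1] open 0.0203 q [-0.2   0.48  1.61  0.    1.06 -0.14]
off along [-0.0002  0.0007  0.0001]
0.3 [-0.07  0.53 -1.13]
0.4 [-0.06  1.12 -2.18]
0.5 [-0.06  1.81 -3.15]
0.6 [-0.05  2.6  -4.06]
0.7 [-0.05  3.47 -4.88]
0.8 [-0.05  4.42 -5.61]
0.9 [-0.04  5.44 -6.24]
```

Request:
step_arm:
  translation:
    - [0,0.5,-1.1]
    - [0,1.1,-2.2]
    - [0,1.8,-3.15]
    - [0,2.6,-4.05]
    - [0,3.5,-4.9]
    - [0,4.4,-5.6]
    - [0,5.4,-6.2]
    - [0,5.4,-6.2]
  delta_rot:
    - [0,0,0]
    - [0,0,0]
    - [0,0,0]
    - [0,0,0]
    - [0,0,0]
    - [0,0,0]
    - [0,0,0]
    - [0,0,0]
  grip: [1.5,1.5,1.5,1.5,1.5,1.5,1.5,1.5]

```text
clock: 6.87
position: [0.5685, 0.0134, 0.1566]
tool_rot: [0.727, 0.686, -0.001, -0.003]
wrist_force: [-8.0, -0.9, 2.9]
opening: 0.0204
```

```bash
python3 arc.py 1.0 1.1 1.2 1.3 1.4;  python3 -c "
from h import *
snap('wrist','w5')"
```

```text
t 6.8667 pos [0.5685 0.0134 0.1566] lever est 0.902 rad 0.1202 F [-8.  -0.9  2.9] open 0.0204 q [-0.19  0.49  1.37  0.    1.29 -0.13]
off along [-0.0001  0.0004  0.0001]
1.0 [-0.04  1.07 -0.5 ]
1.1 [-0.04  2.19 -0.92]
1.2 [-0.03  3.35 -1.22]
1.3 [-0.03  4.54 -1.41]
1.4 [-0.03  5.74 -1.47]
```

View pics/w5.png

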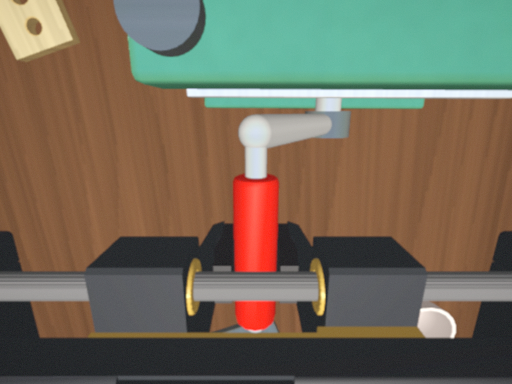

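The grip is still pinched at (256,255), and the rod now points up towards the camera. I'll move on to upright.

Request:
step_arm:
  translation:
    - [0,1.1,-0.5]
    - [0,2.2,-0.9]
    - [0,3.35,-1.2]
    - [0,4.5,-1.4]
    - [0,5.75,-1.45]
    - [0,5.75,-1.45]
    - [0,5.75,-1.45]
  delta_rot:
    - [0,0,0]
    - [0,0,0]
    - [0,0,0]
    - [0,0,0]
    - [0,0,0]
    - [0,0,0]
    - [0,0,0]
  grip: [1.5,1.5,1.5,1.5,1.5,1.5,1.5]

```text
clock: 7.5
position: [0.6252, 0.01, 0.1711]
tool_rot: [0.727, 0.686, -0.001, -0.003]
wrist_force: [-5.9, -1.1, 6.9]
opening: 0.0202
```

```bash
python3 arc.py 1.4;  python3 -c "
from h import *
snap('wrist','w6');s=snap('scene','s6');snap('top','t6')
im=s['frame'];cv2.imwrite('pics/s6c.png',cv2.resize(cv2.cvtColor(im[90:340,180:370],cv2.COLOR_RGB2BGR),None,fx=2.3,fy=2.3,interpolation=cv2.INTER_CUBIC))"; python3 arc.py 1.4
```

```text
t 7.5 pos [0.6252 0.01   0.1711] lever est 1.395 rad 0.1201 F [-5.9 -1.1  6.9] open 0.0202 q [-0.17  0.57  1.18  0.    1.4  -0.12]
off along [0.     0.0002 0.0001]
1.4 [-0.02  0.06  0.01]
t 7.65 pos [0.6247 0.01   0.1711] lever est 1.39 rad 0.1201 F [-5.7 -1.2  5. ] open 0.0204 q [-0.17  0.56  1.18  0.    1.4  -0.12]
off along [0.     0.0001 0.0001]
1.4 [-0.01  0.12  0.01]
```

View pics/w6.png

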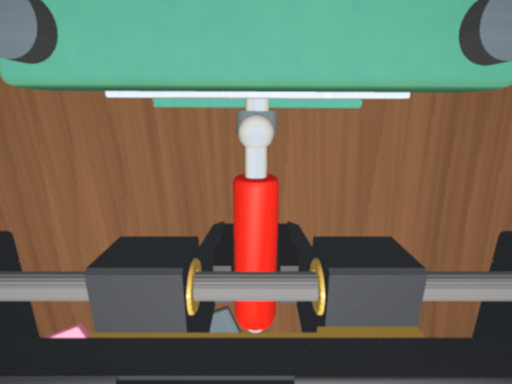

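View pics/s6c.png

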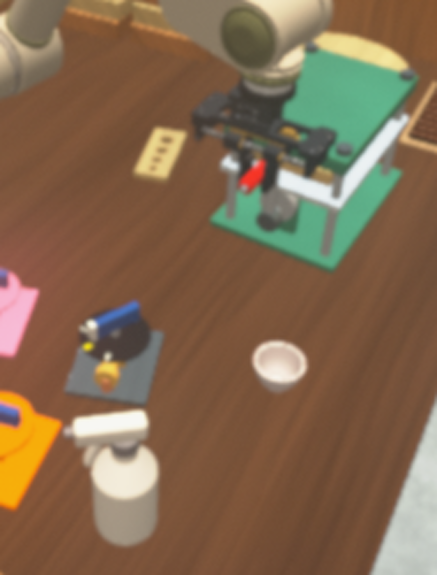

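View pics/t6.png

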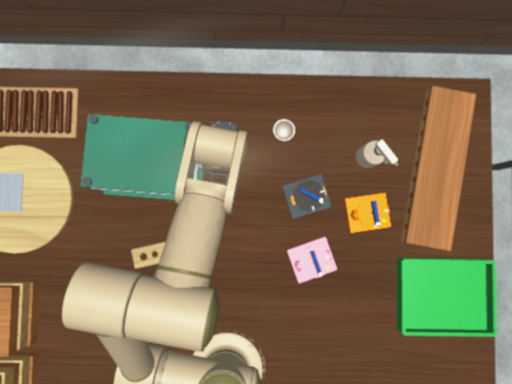

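The wrist view shows the rod end at (256,131), directly over the hub, so the lever is upright. The top view shows the pot (284,130), bottle (372,153) and gauge unmoved, and the valve untouched. I'll let it settle for a few rows, check again, and hand in.

Request:
step_arm:
  translation:
    - [0,0.1,0]
    - [0,0.1,0]
    - [0,0.1,0]
    - [0,0.1,0]
    - [0,0.1,0]
    - [0,0.1,0]
    - [0,0.1,0]
    - [0,0.1,0]
  delta_rot:
    - [0,0,0]
    - [0,0,0]
    - [0,0,0]
    - [0,0,0]
    - [0,0,0]
    - [0,0,0]
    - [0,0,0]
    - [0,0,0]
  grip: [1.5,1.5,1.5,1.5,1.5,1.5,1.5,1.5]

```text
clock: 8.32
position: [0.6247, 0.01, 0.1711]
tool_rot: [0.727, 0.686, -0.002, -0.003]
wrist_force: [-5.7, -0.4, 2.1]
opening: 0.0203
```

```bash
python3 arc.py 1.4; python3 -c "
from h import *
s=load('t6')
a=load('top0')['frame'].astype(int);b=s['frame'].astype(int)
for n,(x,y,r) in dict(valve=(307,196,25),pot=(284,130,14),bottle=(376,153,24)).items(): print(n,abs(a-b)[y-r:y+r,x-r:x+r].mean().round(2))
im=s['frame'];cv2.imwrite('pics/t6c.png',cv2.resize(cv2.cvtColor(im[165:230,270:345],cv2.COLOR_RGB2BGR),None,fx=8,fy=8,interpolation=cv2.INTER_CUBIC))"
```

```text
t 8.3167 pos [0.6247 0.01   0.1711] lever est 1.391 rad 0.1201 F [-5.7 -0.4  2.1] open 0.0203 q [-0.17  0.57  1.18  0.    1.4  -0.12]
off along [0.     0.0001 0.0001]
1.4 [-0.01  0.11  0.01]
valve 12.78
pot 13.62
bottle 11.71
```

View pics/t6c.png

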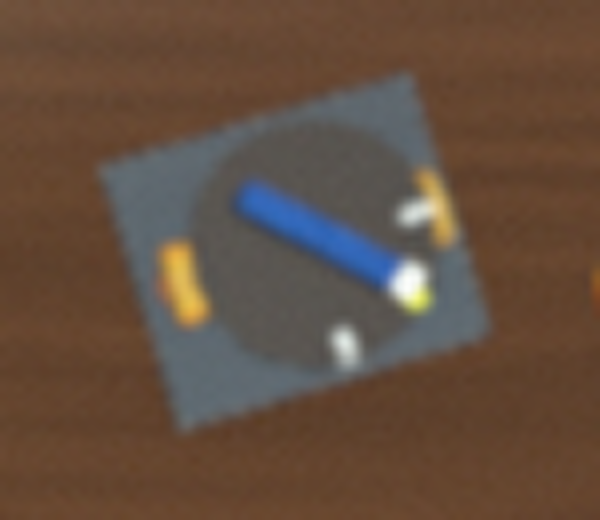

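```bash
python3 -c "
from h import *
s=load('t6');B=ray(s,crop([(243,197),(408,280)],270,165,8),.099);print('valve rad',np.radians(ang(B[0],B[1])+162.25))
a=cv2.cvtColor(load('top0')['frame'],cv2.COLOR_RGB2GRAY).astype(np.float32);b=cv2.cvtColor(s['frame'],cv2.COLOR_RGB2GRAY).astype(np.float32)
for n,(x,y,r) in dict(pot=(284,130,16),bottle=(376,153,26),gauge=(142,256,9)).items():
  R=cv2.matchTemplate(b[y-r-8:y+r+8,x-r-8:x+r+8],a[y-r:y+r,x-r:x+r],cv2.TM_CCOEFF_NORMED);print(n,cv2.minMaxLoc(R)[1::2],'(8,8)=unmoved')
print(robot.finish_job())
"
```

```text
valve rad 0.8114302565929452
pot (0.9973431825637817, (8, 8)) (8,8)=unmoved
bottle (0.9973015189170837, (8, 8)) (8,8)=unmoved
gauge (0.9990519881248474, (8, 8)) (8,8)=unmoved
the job is handed in; nothing more can be done
None
```

I turned the valve's blue handle about 18.8° to half open. Then I swung the lever up by its red grip to upright and handed the job in at about 8.4 s, still pinching the grip with a 40 N squeeze. `finish_job` gives no verdict, so these are my own last checks:

- **Valve:** it read 0.81 rad from the top camera (target 0.785 ± 0.14). In the wrist view just after turning it, the white marks were symmetric about the bar, with the tip over the yellow mark.
- **Lever:** it was at about 1.39 rad, worked out from the tool position (target 1.40 ± 0.2). It did not move while I held it, and the wrist view showed the rod directly over the hub. I did not measure the platen height directly.
- **Grip:** the wrist force was about 6 N, as expected from the return spring. I did not measure the finger force on the grip itself.
- **Bystanders:** template matching between the first and last top pictures showed no shift of the bottle, pot or gauge. The gauge was partly hidden by the arm, so only its visible end was compared.

Two readings disagreed slightly. The fingers stood 20.3 mm apart on the 22 mm grip, but it did not slip. My raw pixel-difference check gave about 12–14 grey levels on the valve, pot and bottle alike, which I took to be a lighting change because the template match found no movement.

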